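Clear and cover the biscuit stand, then hold up its outer lid

TASK

With the scraper block, wipe the three pieces of broken biscuit off the round marble stand into its crumb tray, touching them with nothing else, and put the scraper back down on the counter. Then carry the double lid, both lids nested together, onto the stand so that it sits flush and covers it. Finally lift the outer lid alone straight up, leaving the inner lid home and undisturbed on the stand, and finish while holding the outer lid level above the stand, clear of the inner lid's knob; leave the other things on the counter alone.

Things in the scene. Friction and masses are not known exactly. Their poses are not given: they have to be found in the camera images.
- plate_top (a point): Centre of the flat top of the fixed round marble stand, a plinth 120 mm across, 65 mm high, top edge bevelled 3 mm. Its +x axis (level) points over the crumb tray, fixed on the counter round the plinth's +x half: from x = 10 to 190 mm, 184 mm wide (y), floor 3 mm and outer walls 12 mm above the counter; no wall next to the plinth.
- chip0_center (a point): Centre of a loose piece of broken biscuit, a 26 x 20 x 12 mm brown block, lying flat on the stand.
- chip1_center (a point): Centre of a loose piece of broken biscuit, a 26 x 20 x 12 mm brown block, lying flat on the stand.
- chip2_center (a point): Centre of a loose piece of broken biscuit, a 26 x 20 x 12 mm brown block, lying flat on the stand.
- scraper_center (a point): Centre of the scraper block standing on the counter, 35 mm above its underside. Steel foot 30 mm thick (its x), 120 mm wide (its y), 14 mm high; above it an upright wooden grip 20 mm thick (x), 70 mm wide (y), 14 to 71 mm above the underside. It is pushed along its x, either way. About 0.18 kg.
- inner_knob (a point): On the axis (z, up) of the inner lid, in its upright wooden knob, a round rod 22 mm across, 12 mm below the knob's top. The knob sticks up through the outer lid's collar by 32 mm; lifting by the knob above the collar carries both lids. Seated flush on the stand, this point is 54 mm above the plate top. The lids start on the counter, this point at 68 mm.
- outer_collar (a point): Centre of the upright round steel collar of the outer lid, on its axis (z, up): 48 mm outside, 38 mm inside, 26 mm high (13 mm up and down from here). Nested, the outer lid merely rests on the inner one, this point 33 mm below inner_knob and up to 4 mm off centre; taking the collar from outside, the knob standing up between the fingers, lifts the outer lid alone.
- stand: The fixed marble stand with its crumb tray; origin at the centre of the plinth's underside.
- chip0: A piece of biscuit (origin under its centre).
- chip1: A piece of biscuit (origin under its centre).
- chip2: A piece of biscuit (origin under its centre).
- inner: Inner lid: aluminium cap 136 mm across, skirt downward, 130 mm inside, 14 mm deep: it fits round the plinth with 5 mm play all round. Roof 4 mm thick, knob top 80 mm above the rim. Origin on its axis at the skirt rim. About 0.25 kg.
- outer: Outer lid: steel cap 150 mm across, skirt downward, 12 mm deep, roof 4 mm thick with the collar round its central hole. Origin on its axis at the skirt rim, 29 mm below the collar centre. About 0.35 kg.
- scraper: The scraper block; origin under its centre.
- squeeze: Green squeeze bottle, 56 mm across, 150 mm high, not to be disturbed; origin under its centre.
- mug: White mug, 80 mm across, 85 mm high, not to be disturbed; origin under its centre.
- espresso: White espresso cup, 60 mm across, 55 mm high, not to be disturbed; origin under its centre.
- spoon: Steel spoon, 150 mm, lying, not to be disturbed.
- sugar: Glass sugar jar, 68 mm across, 100 mm high, not to be disturbed; origin under its centre.
- can: Red drink can, 66 mm across, 115 mm high, not to be disturbed; origin under its centre.
- saucer: White saucer, 120 mm across, 18 mm high, not to be disturbed; origin under its centre.
Things that resemble listed ones, but are neither listed nor needed, are in the scene too. Leave any black, blue or yellow look-alike of the outer alone.

How it is judged:
On the way, in this order (a step that is already met when the one before it is completed fails the run):
1. all three pieces of biscuit have been wiped off the stand into the crumb tray (x of chip0_center in the frame of plate_top between 0.012 and 0.192 m and y of chip0_center in the frame of plate_top between -0.092 and 0.092 m and height (world z) of each of chip0_center, chip1_center, chip2_center below 0.048 m and x of chip1_center in the frame of plate_top between 0.012 and 0.192 m and y of chip1_center in the frame of plate_top between -0.092 and 0.092 m and x of chip2_center in the frame of plate_top between 0.012 and 0.192 m and y of chip2_center in the frame of plate_top between -0.092 and 0.092 m), for 0.2 s.
2. the scraper stands or lies on the counter, away from the stand, let go (height (world z) of scraper_center below 0.042 m and horizontal distance between scraper_center and plate_top above 0.1 m and contact force between the fingers and scraper below 0.3 N), for 0.2 s.
3. the two lids, nested, sit flush on the stand (horizontal distance between inner_knob and plate_top below 0.008 m and z of inner_knob in the frame of plate_top between 0.05 and 0.0575 m and angle between inner_knob's own z axis and vertical below 0.05 rad and z of outer_collar in the frame of inner_knob between -0.038 and -0.0295 m), for 0.2 s.
At the end, for the whole second after the job is handed in: Biscuit in the tray; scraper on the counter, over 100 mm from the stand's centre; inner lid home (8 mm, 0.05 rad), untouched by fingers and outer lid; outer lid held by the fingers over the stand (50 mm sideways, 0.2 rad), its rim above the knob's top (all of step 1 and horizontal distance between inner_knob and plate_top below 0.008 m and z of inner_knob in the frame of plate_top between 0.05 and 0.0575 m and angle between inner_knob's own z axis and vertical below 0.05 rad and height (world z) of scraper_center below 0.042 m and horizontal distance between scraper_center and plate_top above 0.1 m and z of outer_collar in the frame of inner_knob above 0.043 m and angle between outer_collar's own z axis and vertical below 0.2 rad and horizontal distance between outer_collar and plate_top below 0.05 m and contact force between the fingers and outer above 2 N and contact force between each of outer, the fingers and inner below 0.2 N); the arm keeps its last pose, push and grip.
It fails at once if the robot or a lid touches a piece of biscuit (only the scraper may) (contact force between any of the fingers, the arm, inner, outer and chip0 above 0.5 N or contact force between any of the fingers, the arm, inner, outer and chip1 above 0.5 N or contact force between any of the fingers, the arm, inner, outer and chip2 above 0.5 N).
It fails at once if the outer lid is parted from the inner lid while the inner lid is not home on the stand (z of outer_collar in the frame of inner_knob above -0.02 m and not (horizontal distance between inner_knob and plate_top below 0.009 m and z of inner_knob in the frame of plate_top between 0.048 and 0.061 m)).
It fails at once if a lid is tipped (angle between any of inner_knob, outer_collar's own z axis and vertical above 0.5 rad).
It fails at once if something else on the counter is disturbed (distance of any of squeeze, mug, espresso, spoon, sugar, can, saucer from where it was at the start of the episode above 0.03 m).
It also fails if it takes over 72 s, if anything falls off the work surface, if the arm or the gripper's body presses on something with over 40 N, if the wrist force passes 120 N, or if a joint passes its speed limit or range.

ROBOT

A 7-joint arm with a two-finger parallel gripper is mounted at the origin on the work surface. World frame = base frame: x ahead of the robot, y to its left, z up, the work surface at z = 0. Lengths are in m, angles in rad, forces in N, time in s.
With the tool pointing down it reaches from about 0.4 to 0.85 m from the base axis. Payload 10.4 kg.
Tool frame: the origin (TCP) lies at the very end of the fingers, on their centre line; the grasp point (between the pads) lies 19 mm behind it (r.pinch_z is the distance from the TCP to the grasp point, in m); z points along the fingers, y is the line along which they close (so a half turn about z gives the same grasp; the last joint's range is limited). The gripper opens to 87 mm and grips with 3 to 60 N. Pads are 19 mm wide; open, the fingers measure 117 mm over their backs; the gripper's body (75 mm by 190 mm) begins 51 mm behind the grasp point.
Start: joints at [-1.249, 0.332, -0.065, 1.46, 0.022, 1.35, -0.088], TCP at [0.211, 0.588, 0.223] pointing down, gripper open.
Joint ranges: [-2.6, 2.6], [-0.5, 2.12], [-1.47, 1.34], [0.16, 2.42], [-1.27, 4.41], [0.06, 2.06], [-2.6, 2.6]. Speed limits (rad/s): [2.22, 2.22, 2.79, 2.79, 3.14, 3.14, 3.14].

INTERFACE

Orientations are given as a unit quaternion [x, y, z, w].
In Python, from bench import sensors, vision, r gives the robot as it stands.
- The arm moves only by the shell command python3 -m crank 'ROWS' [OPENING] [FORCE]. ROWS is JSON, a list of rows, each a list of 2 entries, a list of its own where there are three numbers: the shift along the tool's x, y, z normalised to -1 to 1, where 1 is 3 cm, then the turn about the tool's z normalised to -1 to 1, where 1 is 8 degrees. A call has 1 to 12 rows; each row shifts and turns the commanded pose from where the row before left it, along the tool's axes as they then stand; what a row does not reach is not made up. A row lasts 1/8 s, in which the tool goes at most 62.5 mm and 10.7 degrees, less where a joint would pass 70% of its speed; a pose out of reach is approached as far as the arm can. A call with a number of a shift or a turn outside -1 to 1 is refused whole. A call with a gripper value outside its range is refused whole. OPENING is the opening, from 0 (shut) to 1 (fully open), set as the call begins (- or left out, the last holds). The fingers move at their own pace and stop on an object; FORCE is the grip in N (left out, the last holds). Time passes only in rows, so rows that do not move let the fingers close. It gives the time, the measured TCP pose, the force, the opening and the grip force at its end, in the units of the state.
- sensors.read_state(): the state, without advancing time (a new reading comes with each control period).
- vision.camera(name): name is "scene" or "top"; returns the picture (480x640x3 uint8, red, green, blue); there is no depth.
- vision.camera_model(name): a dict with "vertical_fov" (degrees; the focal length in pixels is half the picture's height over the tangent of half this angle, whatever the lens; pixels are square), "cx", "cy" (the principal point, pixels), "camera_from_world" (4x4, takes a point from world to camera coordinates). Camera axes: x right, y down, z forward; pixel columns grow to the right and rows downward; lengths in m; the calibration is good to about 2 mm. A picture is of the moment at which its call begins. camera_model takes no time and is no camera call.
- r.close_job(): hands the job in; it is judged then, once.
The state is a dict: "time": time; "joint_positions": joint angles; "joint_vel": joint speeds; "joint_torque": joint torques, N m; "ee_pos": TCP position; "eef_rot": TCP orientation; "ft_force": force on the tool from outside, world axes, zero at the start; "torque": the same for the moment, N m; "width": finger opening in m; "grip_force": force on a finger pad.
Only numpy, scipy, OpenCV 4.12 (cv2) and the standard library are available. Lean on these libraries where they do the work, as an engineer would, in place of code of your own. Each camera call takes 0.05 s, during which the arm holds its last target. There are 200 camera calls.

## Working session

There is one attempt and no reset: what is moved stays moved. The work goes in short steps, Python scripts to look and compute and a shell command to move; the robot and the scene stay as the last step left them, time stands still between calls to the robot, and variables do not carry over. Pictures are saved under pics/ and viewed, at most 10 in all, crops included, and the job is handed in when it is done.

```bash
ls; mkdir -p pics; python3 - <<'E'
from bench import sensors, vision, r
import cv2
for n in ("scene","top"):
    im=vision.camera(n); cv2.imwrite(f"pics/{n}0.png",im[:,:,::-1]); m=vision.camera_model(n); print(n,m)
s=sensors.read_state(); print(s['time'],s['ee_pos'],s['eef_rot'],s['width'],s['ft_force'],r.pinch_z)
E
```

```text
pics
scene {'vertical_fov': 42.391806663334805, 'cx': 312.9662809371423, 'cy': 232.84249093324507, 'camera_from_world': array([[ 0.12701724,  0.99189141,  0.00424945, -0.18339689],
       [ 0.86270422, -0.10835787, -0.49396357, -0.36764809],
       [-0.48949776,  0.06640791, -0.86947221,  1.77844442],
       [ 0.        ,  0.        ,  0.        ,  1.        ]])}
top {'vertical_fov': 47.75366077703761, 'cx': 316.0574675739262, 'cy': 237.65471614178819, 'camera_from_world': array([[ 2.35835558e-03, -9.99930077e-01, -1.15879026e-02,
         1.09549617e-01],
       [-9.83331878e-01, -2.12153070e-04, -1.81819615e-01,
         4.96901289e-01],
       [ 1.81804443e-01,  1.18235493e-02, -9.83263621e-01,
         1.69255147e+00],
       [ 0.00000000e+00,  0.00000000e+00,  0.00000000e+00,
         1.00000000e+00]])}
0.1 [0.21114348 0.58789303 0.22184132] [ 1.71533994e-01  9.85177999e-01 -6.26549127e-04 -7.98091577e-05] 0.08675931373003412 [ 0.69595438 -1.41584519 -0.52219728] 0.0187
```

View pics/top0.png

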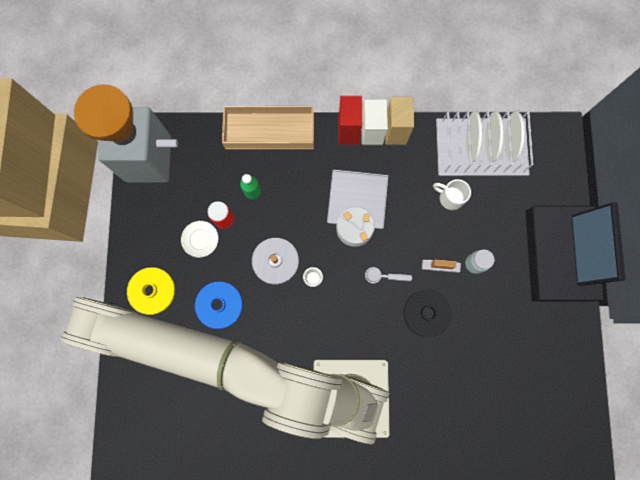

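View pics/scene0.png

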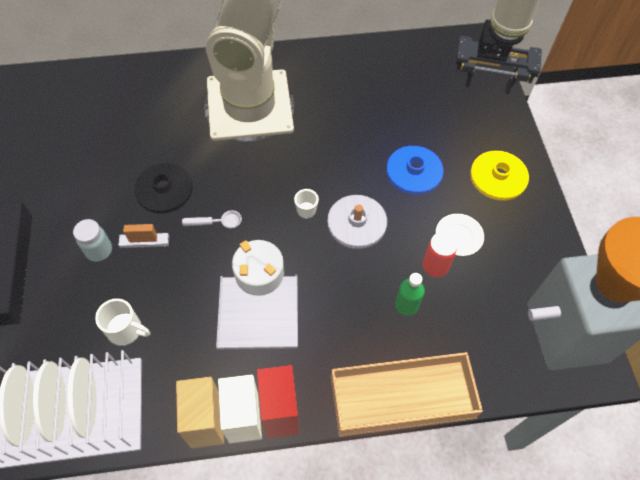

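Candidates for the lid: the grey lid with a wooden knob at top (275,260), and look-alikes in yellow (150,290), blue (218,305) and black (428,313). I choose the grey one. The scraper is at (441,265), beside the sugar jar at (480,260). The stand is at (355,226) with its tray above it in the image (+x).

```bash
cat > h.py <<'E'
import numpy as np, cv2
from bench import sensors, vision, r
M={n:vision.camera_model(n) for n in("scene","top")}
def K(n):
    f=240/np.tan(np.radians(M[n]['vertical_fov'])/2); return f,M[n]['cx'],M[n]['cy']
def px(n,p):
    T=M[n]['camera_from_world']; c=T[:3,:3]@np.array(p)+T[:3,3]; f,cx,cy=K(n); return np.array([f*c[0]/c[2]+cx,f*c[1]/c[2]+cy])
def ground(n,u,v,z):
    T=M[n]['camera_from_world']; f,cx,cy=K(n); R=T[:3,:3]; o=-R.T@T[:3,3]; d=R.T@np.array([(u-cx)/f,(v-cy)/f,1]); return (o+d*(z-o[2])/d[2])
E
python3 - <<'E'
from h import *
import numpy as np,cv2
t=cv2.imread("pics/top0.png"); s=cv2.imread("pics/scene0.png")
def c(im,x,y,w,h,W,H): return cv2.resize(im[y:y+h,x:x+w],(W,H),interpolation=cv2.INTER_CUBIC)
a=np.hstack([c(t,315,165,80,60*5//4,400,375)[:375],c(s,210,230,100,94,400,375)])
b=np.hstack([c(t,415,240,80,45,400,225),c(t,245,235,80,45,400,225)])
cv2.imwrite("pics/crop0.png",np.vstack([a,b]))
for n,im in(("top",t),("scene",s)):
    g=cv2.cvtColor(im,cv2.COLOR_BGR2HSV); m=((g[...,0]>4)&(g[...,0]<20)&(g[...,1]>120)&(g[...,2]>80)).astype(np.uint8)
    k,l,st,ce=cv2.connectedComponentsWithStats(m)
    for i in range(1,k):
        if 8<st[i,4]<500:
            q=cv2.minAreaRect(np.argwhere(l==i)[:,::-1].astype(np.float32))
            print(n,st[i],ce[i].round(1),q[2], [ground(n,*ce[i],z)[:2].round(4) for z in(.071,.077)])
E
```

```text
top [344 212   7   8  34] [347.1 215.3] 45.0 [array([0.5647, 0.0111]), array([0.5633, 0.0114])]
top [364 214   5   7  31] [365.9 217. ] 90.0 [array([ 0.5589, -0.0483]), array([ 0.5575, -0.0478])]
top [360 233   8   8  35] [363.3 236.2] 59.03623962402344 [array([ 0.4968, -0.0395]), array([ 0.4957, -0.039 ])]
top [271 255   6   8  34] [273.6 258.4] 56.3099365234375 [array([0.4259, 0.2431]), array([0.4251, 0.2426])]
top [432 260  24   9 170] [443.6 263.6] 4.763641834259033 [array([ 0.4099, -0.2887]), array([ 0.4091, -0.2873])]
scene [355 205   7   7  38] [358.3 208.2] 90.0 [array([0.4269, 0.2425]), array([0.4305, 0.2415])]
scene [123 224  33  17 491] [139.9 232. ] 90.0 [array([ 0.428 , -0.2896]), array([ 0.4317, -0.2882])]
scene [240 240  11  12  35] [244.3 245.9] 56.3099365234375 [array([ 0.4972, -0.0437]), array([ 0.5005, -0.0433])]
scene [240 269   7   6  17] [242.5 272.8] 33.690067291259766 [array([ 0.5675, -0.0529]), array([ 0.5705, -0.0526])]
scene [265 268  10   7  19] [269.7 271.4] 12.528807640075684 [array([0.5719, 0.01  ]), array([0.5749, 0.0101])]
scene [631 360   6   6  15] [633.6 363.1] 45.0 [array([0.8882, 0.767 ]), array([0.8897, 0.7636])]
```

View pics/crop0.png

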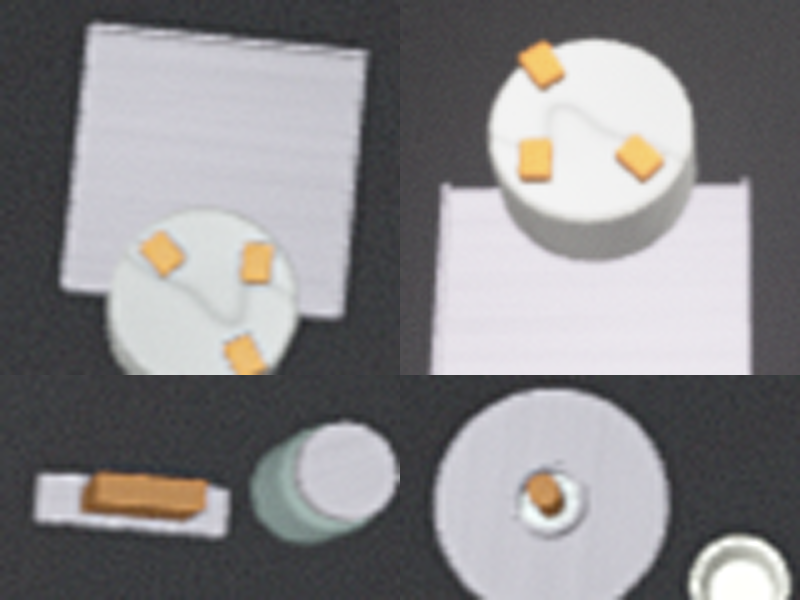

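The crop shows the grey lid with its wooden knob standing up through the collar, so the choice is right. It also shows the scraper with its foot along world y, and three chips on the plinth with the tray towards +x.

```bash
python3 - <<'E'
from h import *
np.set_printoptions(precision=4,suppress=True)
g=lambda n,u,v,z:ground(n,u,v,z)[:2]
print("plate top",g("top",355.6,226.4,.065),"scene",g("scene",257.9,262.5,.065))
L=[("top",336.6,226),("top",374.6,226),("top",355.6,206.6),("scene",232.25,262),("scene",283.5,262),("scene",258,239.5),("scene",258,285.5)]
for n,u,v in L: print(n,g(n,u,v,.0635))
print("tray",[g("top",u,v,.008) for u,v in((333,169.4),(388.6,175),(327.4,223),(383.6,228.4))])
print("scraper foot",[g("top",u,v,.014) for u,v in((422.2,259.8),(421.8,269),(460.6,263),(460,272.4))])
t=cv2.imread("pics/top0.png"); s=cv2.imread("pics/scene0.png")
for n,im,(cx,cy) in(("top",t,(285,255)),("scene",s,(340,220))):
    m=(im.max(2)>110).astype(np.uint8); k,l,st,ce=cv2.connectedComponentsWithStats(m); i=l[cy,cx]
    c=cv2.findContours((l==i).astype(np.uint8),0,1)[0][0]; e=cv2.fitEllipse(c); print("lid",n,e, g(n,*e[0],.020))
# scraper via both cams: mask of whole
for n,im,seed in(("top",t,(428,265)),("scene",s,(126,240))):
    m=(im.max(2)>110).astype(np.uint8); k,l,st,ce=cv2.connectedComponentsWithStats(m); i=l[seed[1],seed[0]]; print(n,st[i],cv2.minAreaRect(np.argwhere(l==i)[:,::-1].astype(np.float32)))
for nm,p in(("espresso",(313,270)),("sugar",(481,257)),("can",(217,208)),("saucer",(200,238)),("mug",(455,186)),("spoon",(390,277)),("black",(428,313))):
    print(nm,g("top",*p,.0))
E
```

```text
plate top [ 0.5297 -0.0157] scene [ 0.5423 -0.0154]
top [0.5313 0.0446]
top [ 0.5313 -0.0763]
top [ 0.5948 -0.0165]
scene [ 0.5327 -0.0752]
scene [0.5477 0.0445]
scene [ 0.4798 -0.01  ]
scene [ 0.6008 -0.0202]
tray [array([0.7367, 0.0543]), array([ 0.717 , -0.1315]), array([0.5529, 0.0734]), array([ 0.5348, -0.1111])]
scraper foot [array([ 0.4299, -0.233 ]), array([ 0.4   , -0.2308]), array([ 0.4196, -0.3564]), array([ 0.3891, -0.3531])]
lid top ((274.8243713378906, 260.45648193359375), (45.64457321166992, 46.63531494140625), 67.19367218017578) [0.4266 0.2437]
lid scene ((356.9762878417969, 220.72654724121094), (53.032718658447266, 59.98686218261719), 96.34407806396484) [0.4324 0.2417]
top [422 259  39  14 418] ((440.9944152832031, 265.06475830078125), (38.72343063354492, 11.218534469604492), 4.969740867614746)
scene [118 224  51  23 863] ((143.0, 235.0), (22.0, 50.0), 90.0)
espresso [0.3981 0.1205]
sugar [ 0.4413 -0.4272]
can [0.6058 0.4413]
saucer [0.5041 0.4939]
mug [ 0.681  -0.3533]
spoon [ 0.3755 -0.1295]
black [ 0.2599 -0.2485]
```

```bash
cat >> h.py <<'E'
from scipy.spatial.transform import Rotation as Ro
def go(p,yaw=None):
    "shift to world p in tool axes (units of 3 cm) as the tool stands; turn (units 8 deg) to bring tool y to yaw deg"
    s=sensors.read_state(); R=Ro.from_quat(s['eef_rot']); e=np.array(s['ee_pos'])
    y=R.as_matrix()[:,1]; cur=np.degrees(np.arctan2(y[1],y[0]))
    print("t",s['time'],"ee",e.round(4),"yaw",cur.round(2),"tilt",np.degrees(np.arccos(-R.as_matrix()[2,2])).round(2),"F",np.round(s['ft_force'],1),"w",round(s['width'],4),"g",s['grip_force'])
    print("shift",(R.inv().apply(np.array(p)-e)/.03).round(2),"turn",None if yaw is None else round(-(yaw-cur)/8,2))
E
python3 -m crank '[[[0,0,0],1],[[0,0,0],1],[[0,0,0],1],[[0,0,0],1],[[0,0,0],1],[[0,0,0],1],[[0,0,0],1],[[0,0,0],1],[[0,0,0],1],[[0,0,0],0.4]]' 1
python3 -c "
from h import *
go([.412,-.294,.15],-5)"
```

```text
time: 1.35
ee_pos: [0.2111, 0.588, 0.2221]
eef_rot: [0.738, 0.675, -0.0, 0.0]
ft_force: [0.2, 0.5, -0.9]
width: 0.0868
grip_force: 0.0
t 1.35 ee [0.2111 0.588  0.2221] yaw -5.13 tilt 0.05 F [ 0.2  0.5 -0.9] w 0.0868 g 0.0
shift [-28.68   9.3    2.43] turn -0.02
```

```bash
python3 -m crank '[[[-1,1,0],0],[[-1,1,0],0],[[-1,1,0],0],[[-1,1,0],0],[[-1,1,0],0],[[-1,1,0],0],[[-1,1,0],0],[[-1,1,0],0],[[-1,1,0],0],[[-1,0,0],0],[[-1,0,0],0],[[-1,0,0],0]]' >/dev/null
python3 -m crank '[[[-1,0,0],0],[[-1,0,0],0],[[-1,0,0],0],[[-1,0,0],0],[[-1,0,0],0],[[-1,0,0],0],[[-1,0,0],0],[[-1,0,0],0],[[-1,0,0],0],[[-1,0,0],0],[[-1,0,0.5],0],[[-1,0,0.5],0]]' >/dev/null
python3 -m crank '[[[-1,0,0.5],0],[[-1,0,0.5],0],[[-1,0.1,0.4],0],[[-1,0.1,0],0],[[-0.68,0.1,0],0],[[0,0,0],0],[[0,0,0],0]]' >/dev/null
python3 - <<'E'
from h import *
go([.412,-.294,.028],-5)
ims=[vision.camera(n) for n in("top","scene")]
o=[]
for n,im,z in zip(("top","scene"),ims,(.0,.0)):
    e=np.array(sensors.read_state()['ee_pos']); u=px(n,e); print(n,u)
    x,y=int(u[0])-50,int(u[1])-60
    c=cv2.resize(im[y:y+100,x:x+100],(400,400),interpolation=2); o.append(c)
cv2.imwrite("pics/near.png",np.hstack(o)[:,:,::-1])
E
```

```text
t 5.225 ee [ 0.4148 -0.2922  0.1502] yaw -4.94 tilt 0.05 F [ 0.2 -0.4 -0.1] w 0.087 g 0.0
shift [-0.07 -0.08  4.07] turn 0.01
top [450.43725741 258.26087472]
scene [130.74572084 210.16316352]
```

View pics/near.png

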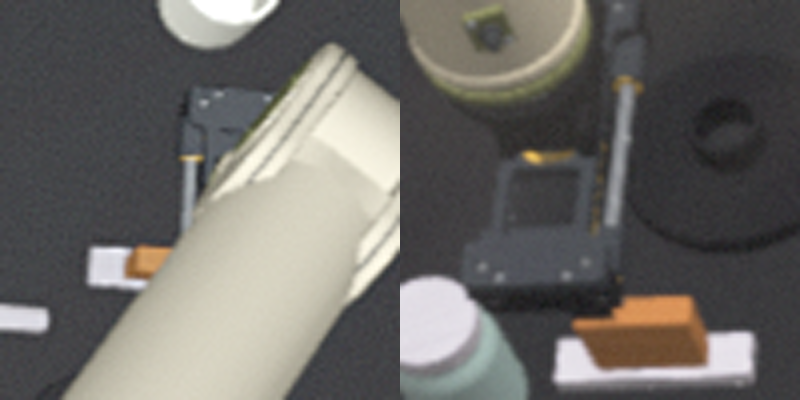

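The right panel shows the gripper above and behind the scraper grip at about (640,330), and the top panel agrees. The error is well inside the 87 mm opening and the 70 mm grip width, so I descend and grip.

```bash
python3 -m crank '[[[-0.07,-0.08,0.8],0],[[0,0,0.8],0],[[0,0,0.8],0],[[0,0,0.7],0],[[0,0,0.5],0],[[0,0,0.47],0],[[0,0,0],0]]' 1
python3 -m crank '[[[0,0,0],0],[[0,0,0],0],[[0,0,0],0],[[0,0,0],0],[[0,0,0],0],[[0,0,0],0],[[0,0,0],0],[[0,0,0],0]]' 0 40
python3 -c "
from h import *
go([.412,-.294,.028],-5)"
```

```text
time: 6.2
ee_pos: [0.4119, -0.2946, 0.0278]
eef_rot: [0.737, 0.676, -0.0, -0.001]
ft_force: [-0.4, -0.4, 0.5]
width: 0.087
grip_force: 0.0
time: 7.2
ee_pos: [0.4126, -0.295, 0.0285]
eef_rot: [0.737, 0.676, 0.0, 0.0]
ft_force: [1.1, 0.2, -1.0]
width: 0.0197
grip_force: 40.0
t 7.2 ee [ 0.4126 -0.295   0.0285] yaw -4.95 tilt 0.03 F [ 1.1  0.2 -1. ] w 0.0197 g 40.000071306712925
shift [ 0.03 -0.02  0.02] turn 0.01
```

```bash
python3 -m crank '[[[0,0,-0.5],0],[[0,0,-1],0],[[0,0,-1],0],[[0.5,0,-0.6],0.12],[[1,0,0],0],[[1,0,0],0],[[1,0,0],0],[[1,0,0],0],[[1,0,0],0],[[1,0,0],0],[[1,0,0],0],[[1,0,0],0]]' 0 40
python3 - <<'E'
from h import *
go([.4435,-.008,.095],-6)
im=vision.camera("scene"); cv2.imwrite("pics/s1.png",cv2.resize(im[180:360,150:360],(770,660),interpolation=2)[:600,:,::-1])
E
```

```text
time: 8.7
ee_pos: [0.4383, -0.0407, 0.1221]
eef_rot: [0.743, 0.669, 0.0, -0.0]
ft_force: [-0.2, 0.5, -1.1]
width: 0.0199
grip_force: 40.0
t 8.7 ee [ 0.4383 -0.0407  0.1221] yaw -5.96 tilt 0.04 F [-0.2  0.5 -1.1] w 0.0199 g 39.999112975783646
shift [1.1  0.06 0.9 ] turn 0.01
```

```bash
python3 -m crank '[[[0.6,0.05,0],0],[[0.5,0,0.2],0],[[0,0,0.4],0],[[0,0,0.3],0],[[0,0,0],0],[[0,0,0],0]]' 0 40
python3 - <<'E'
from h import *
go([.4435,-.008,.095],-6)
e=np.array(sensors.read_state()['ee_pos'])
ims=[vision.camera(n) for n in("top","scene")]; o=[]
for n,im in zip(("top","scene"),ims):
    u=px(n,[.52,-.0175,.065]); x,y=int(u[0])-40,int(u[1])-45
    ref=[px(n,[*(e[:2]+.015*np.array([.9945,-.1045])+d*np.array([.1045,.9945])),.067]) for d in(-.06,.06)]
    c=cv2.resize(im[y:y+90,x:x+80],None,fx=5,fy=5,interpolation=2)
    for q in ref: cv2.circle(c,tuple(((q-[x,y])*5).astype(int)),4,(255,0,255),1)
    o.append(c)
cv2.imwrite("pics/s1.png",np.hstack(o)[:,:,::-1])
E
```

```text
time: 9.5
ee_pos: [0.4433, -0.0091, 0.0945]
eef_rot: [0.743, 0.669, -0.0, 0.0]
ft_force: [-1.4, -0.5, -1.8]
width: 0.0195
grip_force: 40.0
t 9.5 ee [ 0.4433 -0.0091  0.0945] yaw -5.96 tilt 0.01 F [-1.4 -0.5 -1.8] w 0.0195 g 39.999913391657174
shift [ 0.04  0.   -0.02] turn 0.0
```

View pics/s1.png

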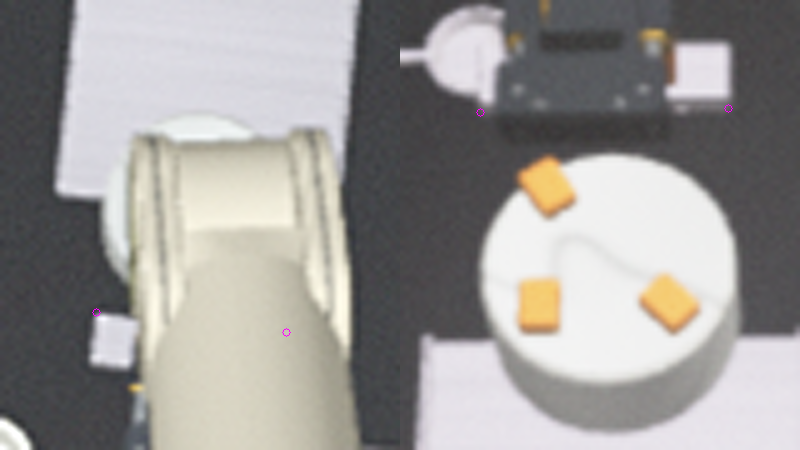

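The foot hangs just behind the plate in line with the plan (predicted corner (728,108), seen (730,103)). All chips, at (547,187), (540,305) and (670,302), are ahead of it and within its width. Now I sweep.

```bash
python3 -m crank '[[[0,0.3,0],0],[[0,0.3,0],0],[[0,0.3,0],0],[[0,0.3,0],0],[[0,0.3,0],0],[[0,0.3,0],0],[[0,0.3,0],0],[[0,0.3,0],0],[[0,0.3,0],0],[[0,0.3,0],0],[[0,0.3,0],0],[[0,0.3,0],0]]' 0 40
python3 -m crank '[[[0,0.3,0],0],[[0,0.3,0],0],[[0,0.3,0],0],[[0,0.3,0],0],[[0,0.3,0],0],[[0,0.3,0],0],[[0,0.3,0],0],[[0,0.3,0],0],[[0,0.2,0],0],[[0,0,0],0],[[0,0,0],0],[[0,0,0],0]]' 0 40
python3 -m crank '[[[0,0,-0.5],0],[[0,-0.3,-1],0],[[0,-1,-0.6],0],[[0,-1,0],0],[[0,-1,0],0],[[0,-1,0],0],[[-1,-1,0],0],[[-1,-1,0],0],[[-1,0,0],0],[[-1,0,0],0],[[-1,0,0],0],[[-1,0,0],0]]' 0 40
python3 - <<'E'
from h import *
go([.413,-.295,.12],-5)
o=[]
for n in("top","scene"):
    im=vision.camera(n)
    g=cv2.cvtColor(im,cv2.COLOR_RGB2HSV); m=((g[...,0]>4)&(g[...,0]<20)&(g[...,1]>120)&(g[...,2]>80)).astype(np.uint8)
    k,l,st,ce=cv2.connectedComponentsWithStats(m)
    for i in range(1,k):
        if 8<st[i,4]<100: print(n,st[i,4],ce[i].round(1),[ground(n,*ce[i],.012)[:2].round(3)])
    u=px(n,[.6,-.02,.03]); x,y=int(u[0])-45,int(u[1])-60
    o.append(cv2.resize(im[y:y+120,x:x+90],(400,533),interpolation=2))
cv2.imwrite("pics/s2.png",np.hstack(o)[:,:,::-1])
E
```

```text
time: 11.1
ee_pos: [0.5513, -0.0198, 0.0944]
eef_rot: [0.743, 0.67, 0.0, -0.0]
ft_force: [-0.7, 0.1, -2.1]
width: 0.0197
grip_force: 40.0
time: 12.6
ee_pos: [0.628, -0.0277, 0.0945]
eef_rot: [0.743, 0.67, 0.0, -0.0]
ft_force: [0.2, 0.6, -0.8]
width: 0.0199
grip_force: 40.0
time: 14.1
ee_pos: [0.4216, -0.1886, 0.1583]
eef_rot: [0.743, 0.669, 0.001, -0.0]
ft_force: [0.2, -0.7, -2.0]
width: 0.02
grip_force: 40.0
t 14.1 ee [ 0.4216 -0.1886  0.1583] yaw -5.96 tilt 0.13 F [ 0.2 -0.7 -2. ] w 0.02 g 40.001186644658446
shift [-3.56  0.08  1.27] turn -0.12
top 28 [342.4 201.8] [array([0.624, 0.024])]
top 29 [371.7 205.2] [array([ 0.612, -0.073])]
top 23 [406.4 254. ] [array([ 0.449, -0.183])]
top 34 [273.6 258.4] [array([0.435, 0.249])]
scene 99 [184.9 203.4] [array([ 0.321, -0.19 ])]
scene 38 [358.3 208.2] [array([0.391, 0.252])]
scene 26 [244.2 292.4] [array([ 0.591, -0.056])]
scene 35 [236.8 304.3] [array([ 0.619, -0.076])]
scene 29 [277.5 304.8] [array([0.632, 0.02 ])]
```

View pics/s2.png

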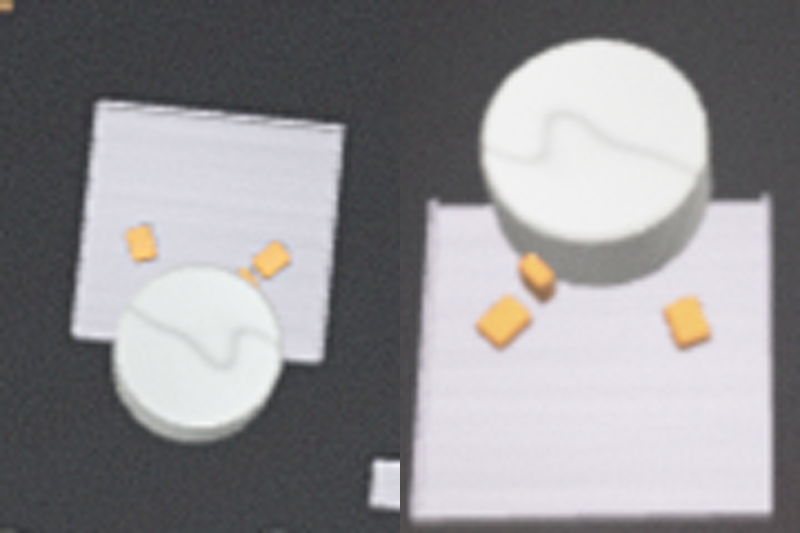

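All three chips are in the tray, at scene crop (537,275) (leaning on the plinth, low), (503,322) and (687,322). The plate is clean. I put the scraper back on its spot.

```bash
python3 -m crank '[[[-1,0,0.2],-0.12],[[-1,0,0.3],0],[[-1,0.08,0.4],0],[[-0.56,0,0.6],0],[[0,0,1],0],[[0,0,1],0],[[0,0,0.5],0],[[0,0,0.28],0],[[0,0,0.05],0],[[0,0,0],0]]' 0 40
python3 -m crank '[[[0,0,0],0],[[0,0,0],0],[[0,0,0],0],[[0,0,0],0]]' 1 20
python3 -m crank '[[[0,0,-0.5],0],[[0,0,-1],0],[[0,0,-1],0],[[0,0,-1],0],[[0,0,-1],0],[[0.5,0,-0.5],0],[[1,0,0],0],[[1,0,0],0],[[1,0,0],0],[[1,0,0],0],[[1,0,0],0],[[1,0,0],0]]' 1 20
python3 - <<'E'
from h import *
go([.43,.243,.19],-6)
im=vision.camera("scene")
g=cv2.cvtColor(im,cv2.COLOR_RGB2HSV); m=((g[...,0]>4)&(g[...,0]<20)&(g[...,1]>120)&(g[...,2]>80)).astype(np.uint8)
k,l,st,ce=cv2.connectedComponentsWithStats(m)
for i in range(1,k):
    if 8<st[i,4]<1000: print(st[i],ce[i].round(1))
# precise fits: compare disc ellipse centres of plate and lid in both cameras
for n,f in(("top","pics/s2"),("scene","")):
    pass
for z in(.068,.074,.08): print(z,px("top",[.43,.243,z]),px("scene",[.43,.243,z]))
E
```

```text
time: 15.45
ee_pos: [0.4151, -0.294, 0.0285]
eef_rot: [0.737, 0.676, 0.001, 0.0]
ft_force: [-1.5, 1.3, 4.2]
width: 0.0198
grip_force: 40.0
time: 15.95
ee_pos: [0.4144, -0.2939, 0.0275]
eef_rot: [0.737, 0.676, 0.0, -0.0]
ft_force: [-0.2, -0.2, 0.3]
width: 0.0515
grip_force: 0.0
time: 17.45
ee_pos: [0.4312, -0.0992, 0.1782]
eef_rot: [0.737, 0.675, 0.001, -0.0]
ft_force: [0.0, -0.5, 0.7]
width: 0.0874
grip_force: 0.0
t 17.45 ee [ 0.4312 -0.0992  0.1782] yaw -5.02 tilt 0.07 F [ 0.  -0.5  0.7] w 0.0874 g 0.0
shift [11.36 -1.04 -0.38] turn 0.12
[355 205   7   7  39] [358.3 208.1]
[124 224  33  18 485] [140.5 232.2]
[241 289   7   7  33] [244.2 292.1]
[232 299  11  10  48] [236.9 303.8]
[274 299   9  10  56] [278.  303.3]
0.068 [273.74128115 257.24022519] [358.63862978 209.86986941]
0.074 [273.57233843 256.9604043 ] [358.80579118 208.58407555]
0.08 [273.40221964 256.67863546] [358.97410416 207.28942386]
```

```bash
python3 -m crank '[[[1,-0.09,0],0],[[1,-0.1,0],0],[[1,-0.1,0],0],[[1,-0.1,0],0],[[1,-0.1,0],0],[[1,-0.1,0],0],[[1,-0.1,0],0],[[1,-0.1,0],0],[[1,-0.1,0],0],[[1,-0.1,0],0],[[1,-0.1,0],0],[[0.36,-0.09,0],0]]' 1 20
python3 -m crank '[[[0,0,1],0],[[0,0,1],0],[[0,0,0.8],0],[[0,0,0],0],[[0,0,0],0]]' 1 20
python3 - <<'E'
from h import *
go([.4285,.243,.051],-5)
o=[]
e=np.array(sensors.read_state()['ee_pos'])
for n in("top","scene"):
    im=vision.camera(n); u=px(n,e); x,y=int(u[0])-40,int(u[1])-40
    c=cv2.resize(im[y:y+80,x:x+80],(400,400),interpolation=2); cv2.circle(c,tuple(((u-[x,y])*5).astype(int)),4,(255,0,255),1); o.append(c)
cv2.imwrite("pics/k.png",np.hstack(o)[:,:,::-1])
E
```

```text
time: 19.0
ee_pos: [0.4252, 0.2445, 0.1777]
eef_rot: [0.736, 0.676, -0.0, 0.0]
ft_force: [1.0, -1.0, -0.3]
width: 0.087
grip_force: 0.0
time: 19.62
ee_pos: [0.426, 0.2429, 0.0946]
eef_rot: [0.737, 0.676, 0.001, 0.0]
ft_force: [0.2, -0.2, 0.3]
width: 0.087
grip_force: 0.0
t 19.625 ee [0.426  0.2429 0.0946] yaw -5.0 tilt 0.07 F [ 0.2 -0.2  0.3] w 0.087 g 0.0
shift [0.01 0.08 1.45] turn 0.0
```

View pics/k.png

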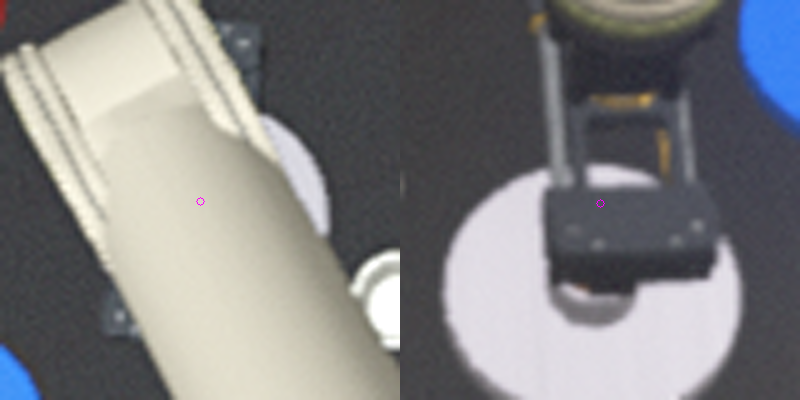

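The gripper is over the knob and collar, with the collar at about (593,305) in the scene panel. I descend and grip the knob.

```bash
python3 -m crank '[[[0,0.08,0.6],0],[[0,0,0.5],0],[[0,0,0.33],0],[[0,0,0],0],[[0,0,0],0]]' 1 20
python3 -m crank '[[[0,0,0],0],[[0,0,0],0],[[0,0,0],0],[[0,0,0],0],[[0,0,0],0],[[0,0,0],0],[[0,0,0],0],[[0,0,0],0]]' 0 45
python3 -m crank '[[[0,0,-0.3],0],[[0,0,-0.5],0],[[0,0,-1],0],[[0,0,-1],0],[[0,0,-1],0],[[0,0,0],0],[[0,0,0],0]]' 0 45
python3 - <<'E'
from h import *
go([.5375,-.0175,.16],-5)
e=np.array(sensors.read_state()['ee_pos']); zr=e[2]-.051+.020
for n,seed in(("top",None),("scene",None)):
    im=vision.camera(n); cv2.imwrite(f"pics/held_{n}.png",im[:,:,::-1])
    if n=="scene":
        m=((im.min(2)>110)&(im.max(2).astype(int)-im.min(2)<40)).astype(np.uint8); u=px(n,[e[0]+.05,e[1]+.03,zr]).astype(int)
        k,l,st,ce=cv2.connectedComponentsWithStats(m); i=l[u[1],u[0]]; print(st[i])
E
```

```text
time: 20.35
ee_pos: [0.428, 0.2429, 0.051]
eef_rot: [0.737, 0.676, 0.0, -0.0]
ft_force: [-0.9, 0.4, 0.4]
width: 0.0869
grip_force: 0.0
time: 21.35
ee_pos: [0.4281, 0.2427, 0.0507]
eef_rot: [0.737, 0.676, 0.0, 0.0]
ft_force: [3.1, 0.1, -1.1]
width: 0.0209
grip_force: 45.0
time: 22.22
ee_pos: [0.4272, 0.2424, 0.1638]
eef_rot: [0.737, 0.676, -0.001, -0.0]
ft_force: [-0.2, 0.0, -5.7]
width: 0.0211
grip_force: 45.0
t 22.225 ee [0.4272 0.2424 0.1638] yaw -4.95 tilt 0.06 F [-0.2  0.  -5.7] w 0.0211 g 44.99949202872813
shift [-8.31  4.41  0.13] turn 0.01
[ 328  170   64   54 1706]
```

```bash
cat >> h.py <<'E'
from scipy.optimize import minimize
def fitc(n,im,x,y,z,rad,a0=0,a1=360,sp=.012):
    "centre of the circle (radius rad, height z) whose projected outline best lies on image edges; world angles a0..a1 used"
    g=cv2.GaussianBlur(cv2.cvtColor(im,cv2.COLOR_RGB2GRAY),(0,0),.8).astype(np.float32); g=cv2.resize(g,None,fx=4,fy=4,interpolation=cv2.INTER_CUBIC)
    G=np.hypot(cv2.Sobel(g,5,1,0),cv2.Sobel(g,5,0,1)); G=np.minimum(G,np.percentile(G,99))
    a=np.radians(np.arange(a0,a1,2))
    def sc(p):
        P=np.array([px(n,[p[0]+rad*np.cos(t),p[1]+rad*np.sin(t),z]) for t in a])*4+1.5
        return cv2.remap(G,P[:,:1].astype(np.float32),P[:,1:].astype(np.float32),1).mean()
    b=max(((sc((x+i,y+j)),x+i,y+j) for i in np.arange(-sp,sp+.001,.002) for j in np.arange(-sp,sp+.001,.002)))
    q=minimize(lambda p:-sc(p),b[1:],method='Nelder-Mead',options=dict(initial_simplex=[b[1:],(b[1]+.001,b[2]),(b[1],b[2]+.001)]))
    return q.x.round(4),round(-q.fun,1)
E
python3 - <<'E'
from h import *
L=lambda f:cv2.imread(f)[:,:,::-1].copy()
ht,hs,t0,s0=L("pics/held_top.png"),L("pics/held_scene.png"),L("pics/top0.png"),L("pics/scene0.png")
for r_,z in((.057,.065),(.060,.062)):
    print(r_,"top",fitc("top",t0,.535,-.017,z,r_),"scene",fitc("scene",s0,.54,-.017,z,r_))
    print(r_,"top h",fitc("top",ht,.535,-.017,z,r_),"scene h",fitc("scene",hs,.54,-.017,z,r_))
print("lid0",fitc("top",t0,.428,.243,.022,.075),fitc("scene",s0,.43,.243,.022,.075))
print("held",fitc("scene",hs,.43,.243,.135,.075,-60,70))
E
```

```text
0.057 top (array([ 0.5229, -0.0111]), np.float64(50.3)) scene (array([ 0.5385, -0.0172]), np.float64(54.7))
0.057 top h (array([ 0.5229, -0.0111]), np.float64(50.0)) scene h (array([ 0.5387, -0.017 ]), np.float64(62.0))
0.06 top (array([ 0.5268, -0.0121]), np.float64(51.0)) scene (array([ 0.5389, -0.0168]), np.float64(79.8))
0.06 top h (array([ 0.5269, -0.012 ]), np.float64(51.3)) scene h (array([ 0.5387, -0.0165]), np.float64(83.4))
lid0 (array([0.4269, 0.2437]), np.float64(99.6)) (array([0.4301, 0.242 ]), np.float64(90.8))
held (array([0.4267, 0.2421]), np.float64(79.7))
```

```bash
python3 -m crank '[[[-0.4,0.2,0],0],[[-0.8,0.4,0],0],[[-0.8,0.45,0],0],[[-0.8,0.45,0],0],[[-0.8,0.45,0],0],[[-0.8,0.45,0],0],[[-0.8,0.45,0],0],[[-0.8,0.45,0],0],[[-0.8,0.45,0],0],[[-0.8,0.4,0],0],[[-0.68,0.3,0],0],[[0,0,0],0]]' 0 45 >/dev/null
python3 -m crank '[[[0,0,0.4],0],[[0,0,0.5],0],[[0,0,0.3],0],[[0,0,0],0],[[0,0,0],0]]' 0 45
python3 - <<'E'
from h import *
go([.5385,-.0167,.1015],-5)
e=np.array(sensors.read_state()['ee_pos']); dz=e[2]-.0507
im=vision.camera("scene"); cv2.imwrite("pics/above.png",im[:,:,::-1])
print(fitc("scene",im,e[0],e[1],dz+.022,.075,-70,70),fitc("scene",im,e[0],e[1],dz+.010,.075,-70,70))
u=px("scene",[.54,-.017,.065]).astype(int);x,y=u[0]-60,u[1]-45
c=cv2.resize(im[y:y+90,x:x+120],None,fx=6,fy=6,interpolation=2)
for z,rr,p,col in((dz+.022,.075,e,(255,0,255)),(.0,.06,(.5385,-.0167),(255,0,0))):
    P=np.array([px("scene",[p[0]+rr*np.cos(t),p[1]+rr*np.sin(t),z]) for t in np.radians(np.arange(0,360,3))])
    for q in (P-[x,y])*6+2.5: cv2.circle(c,tuple(q.astype(int)),1,col,-1)
cv2.imwrite("pics/above_c.png",c[:,:,::-1])
E
```

```text
time: 24.45
ee_pos: [0.5395, -0.0162, 0.1289]
eef_rot: [0.737, 0.676, 0.0, 0.0]
ft_force: [0.1, -1.0, -5.0]
width: 0.0209
grip_force: 45.0
t 24.45 ee [ 0.5395 -0.0162  0.1289] yaw -4.95 tilt 0.02 F [ 0.1 -1.  -5. ] w 0.0209 g 44.999602334573865
shift [-0.02 -0.03  0.91] turn 0.01
(array([ 0.5388, -0.0166]), np.float64(74.0)) (array([ 0.5335, -0.0171]), np.float64(73.5))
```

View pics/above_c.png

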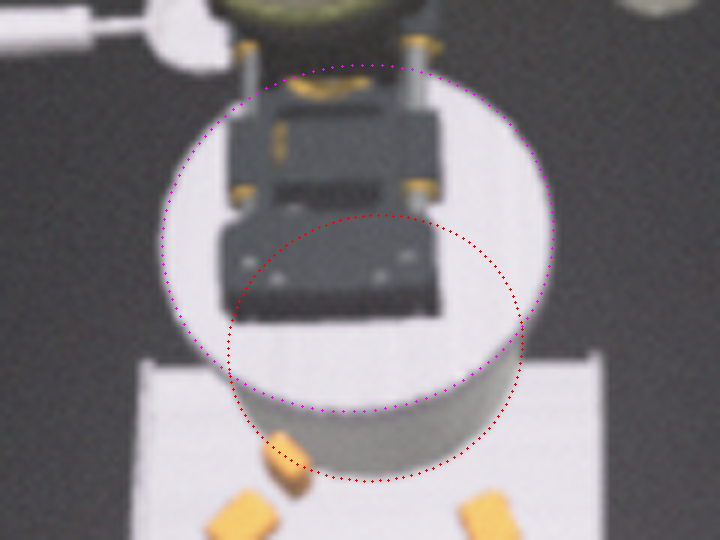

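The lid outline and the plinth base both match the predicted circles, and the chips are clear below. I lower the lid slowly.

```bash
python3 -m crank '[[[-0.02,-0.03,0.2],0],[[0,0,0.2],0],[[0,0,0.15],0],[[0,0,0.1],0],[[0,0,0],0]]' 0 45
python3 -m crank '[[[0,0,0.1],0],[[0,0,0.1],0],[[0,0,0.05],0],[[0,0,0],0],[[0,0,0],0]]' 0 45
```

```text
time: 25.12
ee_pos: [0.5382, -0.0168, 0.1089]
eef_rot: [0.737, 0.676, -0.0, -0.0]
ft_force: [-0.3, -0.2, -5.8]
width: 0.0206
grip_force: 45.0
time: 25.75
ee_pos: [0.5383, -0.0167, 0.1018]
eef_rot: [0.737, 0.676, 0.0, -0.0]
ft_force: [-3.0, 0.7, -0.5]
width: 0.0205
grip_force: 45.0
```

```bash
python3 -m crank '[[[0,0,0],0],[[0,0,0],0],[[0,0,0],0],[[0,0,0],0],[[0,0,0],0],[[0,0,0],0],[[0,0,0],0],[[0,0,0],0]]' 1 30
python3 -m crank '[[[0,0,0.2],0],[[0,0,0.3],0],[[0,0,0.3],0],[[0,0,0.03],0],[[0,0,0],0],[[0,0,0],0]]' 1 30
python3 - <<'E'
from h import *
go([.5385,-.0167,.077],-5)
im=vision.camera("scene"); cv2.imwrite("pics/seat.png",im[:,:,::-1])
print(fitc("scene",im,.5385,-.017,.073,.075,-70,70))
E
```

```text
time: 26.75
ee_pos: [0.5383, -0.0168, 0.1016]
eef_rot: [0.737, 0.676, 0.0, -0.0]
ft_force: [0.2, 0.3, -0.6]
width: 0.0853
grip_force: 0.0
time: 27.5
ee_pos: [0.5386, -0.0168, 0.077]
eef_rot: [0.737, 0.676, 0.0, 0.0]
ft_force: [0.2, 0.6, 0.4]
width: 0.0873
grip_force: 0.0
t 27.5 ee [ 0.5386 -0.0168  0.077 ] yaw -4.96 tilt 0.02 F [0.2 0.6 0.4] w 0.0873 g 0.0
shift [ 0. -0. -0.] turn 0.01
(array([ 0.537 , -0.0168]), np.float64(67.1))
```

```bash
python3 -m crank '[[[0,-0.03,0],0],[[0,0,0],0],[[0,0,0],0],[[0,0,0],0],[[0,0,0],0],[[0,0,0],0],[[0,0,0],0],[[0,0,0],0],[[0,0,0],0]]' 0 30
python3 -m crank '[[[0,0,-0.1],0],[[0,0,-0.15],0],[[0,0,-0.2],0],[[0,0,-0.2],0],[[0,0,-0.2],0],[[0,0,-0.2],0],[[0,0,0],0]]' 0 30
```

```text
time: 28.68
ee_pos: [0.5374, -0.0166, 0.0767]
eef_rot: [0.737, 0.676, 0.0, -0.0]
ft_force: [-0.6, 0.5, 0.8]
width: 0.0476
grip_force: 30.0
time: 29.55
ee_pos: [0.5378, -0.0166, 0.1087]
eef_rot: [0.737, 0.676, 0.0, 0.0]
ft_force: [1.0, -0.6, -3.7]
width: 0.0478
grip_force: 30.0
```

The grip width is 47.8 mm and the weight is 3.7 N, so only the outer lid is being lifted. I continue straight up.

```bash
python3 -m crank '[[[0,0,-0.25],0],[[0,0,-0.3],0],[[0,0,-0.3],0],[[0,0,-0.3],0],[[0,0,-0.3],0],[[0,0,-0.3],0],[[0,0,-0.3],0],[[0,0,-0.1],0],[[0,0,0],0],[[0,0,0],0],[[0,0,0],0],[[0,0,0],0]]' 0 30
python3 - <<'E'
from h import *
im=vision.camera("scene"); u=px("scene",[.54,-.017,.1]).astype(int);x,y=u[0]-60,u[1]-50
cv2.imwrite("pics/final.png",cv2.resize(im[y:y+100,x:x+120],None,fx=6,fy=6,interpolation=2)[:,:,::-1])
E
```

```text
time: 31.05
ee_pos: [0.5374, -0.0167, 0.1726]
eef_rot: [0.737, 0.676, -0.0, -0.0]
ft_force: [-0.4, 0.6, -3.9]
width: 0.0479
grip_force: 30.0
```

View pics/final.png

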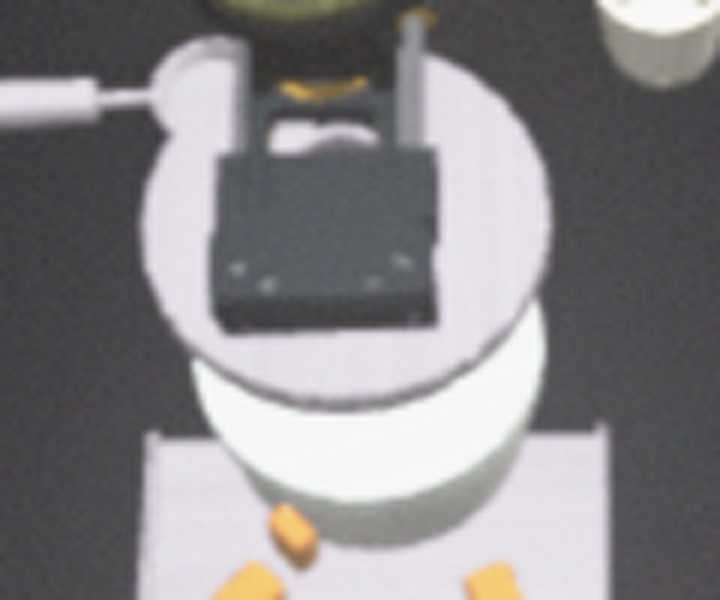

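The outer lid is held level at about (345,230). The white inner lid is seated below it, centred at about (370,360), and the chips are in the tray. I hand the job in.

```bash
python3 -c "
from bench import r
print(r.close_job())"
```

```text
the job is handed in; nothing more can be done
None
```

The job is handed in, with no verdict returned: the last pictures and sensor readings show the biscuit in the tray, the scraper back on the counter, the inner lid flush on the stand, and the outer lid held level above its knob.

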